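Put the solder spools away by alloy colour, leaded one last

TASK

Put the four solder spools away: stand each one upright, flat in the dish of the stand that has its own colour, setting it down gently rather than dropping it. Put away the three lead-free spools (green, yellow, blue) first, in any order, and only when all three are in their dishes touch the red leaded spool and put it away last, so that no lead is carried over. Leave the two reels of copper wire where they stand.

Things in the scene. Friction and masses are not known exactly. Their poses are not given: they have to be found in the camera images.
- spool_green: spool of lead-free solder, loose, standing on end on the mat: cylinder 46 mm in diameter, 48 mm high, with green end flanges, silver wire wound out almost to their rims and a small black hub spot on top. Straight-sided for a gripper; 0.1 to 0.2 kg. Origin: centre of the underside; z up along the axis.
- spool_yellow: spool of lead-free solder, loose, standing on end on the mat: cylinder 46 mm in diameter, 48 mm high, with yellow end flanges, silver wire wound out almost to their rims and a small black hub spot on top. Straight-sided for a gripper; 0.1 to 0.2 kg. Origin: centre of the underside; z up along the axis.
- spool_blue: spool of lead-free solder, loose, standing on end on the mat: cylinder 46 mm in diameter, 48 mm high, with blue end flanges, silver wire wound out almost to their rims and a small black hub spot on top. Straight-sided for a gripper; 0.1 to 0.2 kg. Origin: centre of the underside; z up along the axis.
- spool_red: spool of leaded solder, loose, standing on end on the mat: cylinder 46 mm in diameter, 48 mm high, with red end flanges, silver wire wound out almost to their rims and a small black hub spot on top. Straight-sided for a gripper; 0.1 to 0.2 kg. Origin: centre of the underside; z up along the axis.
- stand_green: fixed stand on the far part of the mat: pale wooden block 80 x 80 x 12 mm under a shallow round green dish, outside diameter 76, inside 70 mm (12 mm play for a spool). Dish floor 17 mm, rim 26 mm above the origin. Origin: centre of the block's underside, on the dish's axis; z up.
- stand_yellow: fixed stand on the far part of the mat: pale wooden block 80 x 80 x 12 mm under a shallow round yellow dish, outside diameter 76, inside 70 mm (12 mm play for a spool). Dish floor 17 mm, rim 26 mm above the origin. Origin: centre of the block's underside, on the dish's axis; z up.
- stand_blue: fixed stand on the far part of the mat: pale wooden block 80 x 80 x 12 mm under a shallow round blue dish, outside diameter 76, inside 70 mm (12 mm play for a spool). Dish floor 17 mm, rim 26 mm above the origin. Origin: centre of the block's underside, on the dish's axis; z up.
- stand_red: fixed stand on the far part of the mat: pale wooden block 80 x 80 x 12 mm under a shallow round red dish, outside diameter 76, inside 70 mm (12 mm play for a spool). Dish floor 17 mm, rim 26 mm above the origin. Origin: centre of the block's underside, on the dish's axis; z up.
- copper_reel_a: loose reel of copper wire, to be left alone: 46 mm in diameter, 48 mm high, small white flange, brown winding bulging out round it. Origin: centre of the underside; z up. Also on the mat: an amber jar, a black pot of brass wool, a finned heat sink, none above 48 mm; all loose things stand at least 25 mm apart.
- copper_reel_b: loose reel of copper wire, to be left alone: 46 mm in diameter, 48 mm high, small white flange, brown winding bulging out round it. Origin: centre of the underside; z up. Also on the mat: an amber jar, a black pot of brass wool, a finned heat sink, none above 48 mm; all loose things stand at least 25 mm apart.
Mind the look-alikes: they are no part of the job. Leave any pink look-alike of the stand_yellow alone.

How it is judged:
By the outcome, as a careful person would: the job done as asked, in the order asked, and still so for the second after the job is handed in, with the robot touching nothing.
It also fails if it takes over 96 s, if anything falls off the work surface, if the arm or the gripper's body presses on something with over 40 N, if the wrist force passes 120 N, or if a joint passes its speed limit or range.

ROBOT

A 6-joint arm with a two-finger parallel gripper is mounted at the origin on the work surface. World frame = base frame: x ahead of the robot, y to its left, z up, the work surface at z = 0. Lengths are in m, angles in rad, forces in N, time in s.
With the tool pointing down it reaches from about 0.425 to 0.95 m from the base axis. Payload 14.7 kg.
Tool frame: the origin (TCP) lies midway between the tips of the shut fingers; the grasp point (between the pads) lies 19 mm behind it (bot.grasp_offset is the distance from the TCP to the grasp point, in m); z points along the fingers, y is the line along which they close (so a half turn about z gives the same grasp; the last joint's range is limited). The gripper opens to 85 mm and grips with 20 to 120 N. Pads are 22 mm wide; open, the fingers measure 114 mm over their backs; the gripper's body (76 mm by 85 mm) begins 54 mm behind the grasp point. The pads swing forward as they close: fully open they stand 13 mm farther back than shut.
Start: joints at [1.224, 0.48, 1.596, -0, 1.065, -0.047], TCP at [0.192, 0.621, 0.231] pointing down, gripper open.
Joint ranges: [-2.75, 2.75], [-0.82, 2.05], [0.23, 2.67], [-1.56, 4.7], [0.09, 2.69], [-2.92, 2.92]. Speed limits (rad/s): [1.89, 1.89, 2.39, 3.01, 3.01, 3.01].

INTERFACE

Orientations are given as a unit quaternion [w, x, y, z].
In Python, from rig import state, eyes, ticket, models, bot gives the robot as it stands. The module is installed in compiled form; this text tells all that it offers.
- The arm moves only by the tool send_rows, never from a script. Its argument "motion" is a list of rows, each an object of numbers: "x", "y", "z": the shift along the tool's x, y, z in cm; "rx", "ry", "rz": the turn, a rotation vector about the tool's x, y, z in rad. In form: [{"x": .., "y": .., "z": .., "rx": .., "ry": .., "rz": ..}, ...]. A call has 1 to 12 rows; each row is the pose to reach, as a shift and turn from the pose commanded when the call began, along the tool's axes at that moment; what a row does not reach only later rows make up. A row lasts 1/10 s, in which the tool goes at most 50 mm and 8.59 degrees, less where a joint would pass 70% of its speed; a pose out of reach is approached as far as the arm can. A call with a gripper value outside its range is refused whole. "gripper" is the opening, from 0 (shut) to 1 (fully open), set as the call begins (left out, the last holds). The fingers move at their own pace and stop on an object; "squeeze" is the grip in N (left out, the last holds). Time passes only in rows, so rows that repeat a pose let the fingers close. It gives the time, the measured TCP pose, the force, the opening and the grip force at its end, in the units of the state.
- state(): the state, without advancing time (a new reading comes with each control period).
- eyes.camera(name): name is "scene" or "side" or "wrist"; returns the picture (480x640x3 uint8, blue, green, red); there is no depth.
- eyes.camera_model(name): a dict with "fx", "fy", "cx", "cy" (pixels), "R" (3x3) and "t" (3): a world point X has camera coordinates R X + t. Camera axes: x right, y down, z forward; pixel columns grow to the right and rows downward; lengths in m; the calibration is good to about 2 mm. A picture is of the moment at which its call begins: read the wrist's pose just before it. camera_model takes no time and is no camera call; for the wrist camera it gives the pose at the moment of the call.
- ticket.finish_job(): hands the job in; it is judged then, once.
Trained networks look in the newest picture that a camera, given by its name, has taken for a name from the list of things; names that differ only in an ending like _2 or _b are one class to them, and where a whole thing is asked for, a point or a joint stands for the part that bears it (a point fixed in the world has none). Each returns a list of dicts, best first, with "confidence" (0 to 1); they miss things now and then, are a little off and sometimes report something else, mostly with a low value. They report only what shows in the picture. A call takes as long as a camera call. They do not tell look-alikes from the thing itself.
- models.masks_of(name, camera): "region" (480x640 bool, what is visible of it) and "centre" ([column, row] in pixels, amid what is visible of it).
- models.mark_of(name, camera): "centre" ([column, row] in pixels: a listed point, or the origin of a listed thing).
The state is a dict: "time_s": time; "joint_pos": joint angles; "qd": joint speeds; "tau": joint torques, N m; "tcp_pos": TCP position; "orientation": TCP orientation; "contact_force": force on the tool from outside, world axes, zero at the start; "wrist_torque": the same for the moment, N m; "opening": finger opening in m; "gripper_force": force on a finger pad.
Only numpy, scipy, OpenCV 4.12 (cv2) and the standard library are available. Lean on these libraries where they do the work, as an engineer would, in place of code of your own. Each camera call takes 0.05 s, during which the arm holds its last target. There are 200 camera calls.

## Working session

There is one attempt and no reset: what is moved stays moved. The work goes in short steps, Python scripts to look and compute and a tool call to move; the robot and the scene stay as the last step left them, time stands still between calls to the robot, and variables do not carry over. Pictures are saved under pics/ and viewed, at most 14 in all, crops included, and the job is handed in when it is done.

Besides the shell and the picture viewer there is one more tool, called after "Emit:" in YAML: its name, and indented under it one key for each argument. send_rows: Moves the arm, as the interface text tells. Its arguments: {"type":"object","properties":{"motion":{"type":"array"},"gripper":{"type":"number"},"squeeze":{"type":"number"}},"required":["motion"]}

```bash
mkdir -p pics; cat > h.py <<'E'
import numpy as np, cv2
from rig import state, eyes, ticket, models, bot
from scipy.spatial.transform import Rotation as Ro
def ray(cam,uv,z):
    m=eyes.camera_model(cam);R=np.array(m["R"]);t=np.array(m["t"])
    d=R.T@np.array([(uv[0]-m["cx"])/m["fx"],(uv[1]-m["cy"])/m["fy"],1]);c=-R.T@t
    return c+d*(z-c[2])/d[2]
E
python3 - <<'E'
from h import *
s=state();print(s["tcp_pos"],s["orientation"],s["opening"],bot.grasp_offset)
a=eyes.camera("scene");cv2.imwrite("pics/scene0.png",a)
for n in ["green","yellow","blue","red"]:
  for k,z in(("spool_",0.0),("stand_",0.0)):
    for d in models.mark_of(k+n,"scene")[:4]: print("scene",k+n,round(d["confidence"],2),np.round(d["centre"]),ray("scene",d["centre"],z).round(3))
b=eyes.camera("side");cv2.imwrite("pics/side0.png",b)
for c in["scene","side"]:
  m=eyes.camera_model(c);print(c,(-np.array(m["R"]).T@np.array(m["t"])).round(2))
E
```

```text
[0.19181564 0.62061263 0.23068012] [-1.08068542e-04  1.49349045e-01  9.88784355e-01 -5.91998269e-04] 0.08535379432864235 0.0187
scene spool_green 0.72 [344. 268.] [0.471 0.104 0.   ]
scene stand_green 0.77 [176. 226.] [ 0.662 -0.273  0.   ]
scene spool_yellow 0.74 [175. 228.] [ 0.667 -0.268  0.   ]
scene spool_yellow 0.67 [247. 226.] [ 0.534 -0.167  0.   ]
scene stand_yellow 0.78 [333. 351.] [0.639 0.274 0.   ]
scene stand_yellow 0.58 [508. 285.] [0.265 0.352 0.   ]
scene spool_blue 0.66 [343. 300.] [0.538 0.181 0.   ]
scene stand_blue 0.84 [220. 266.] [ 0.664 -0.066  0.   ]
scene spool_red 0.91 [258. 199.] [ 0.445 -0.26   0.   ]
scene stand_red 0.76 [267. 304.] [0.656 0.098 0.   ]
scene stand_red 0.55 [293. 230.] [ 0.465 -0.083  0.   ]
scene [1.08 0.81 0.68]
side [0.09 0.58 0.55]
```

View pics/scene0.png

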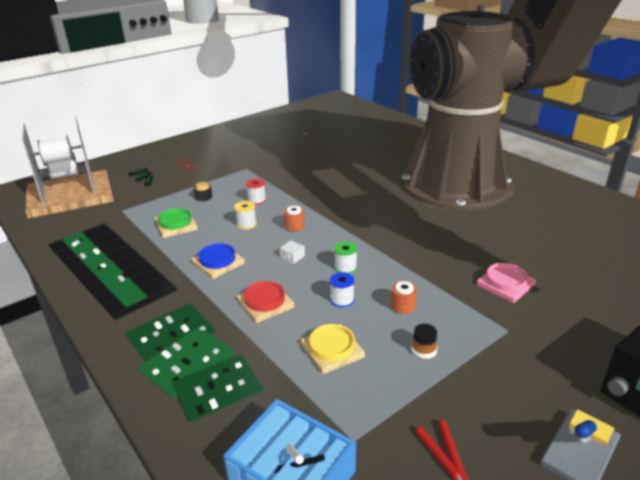

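View pics/side0.png

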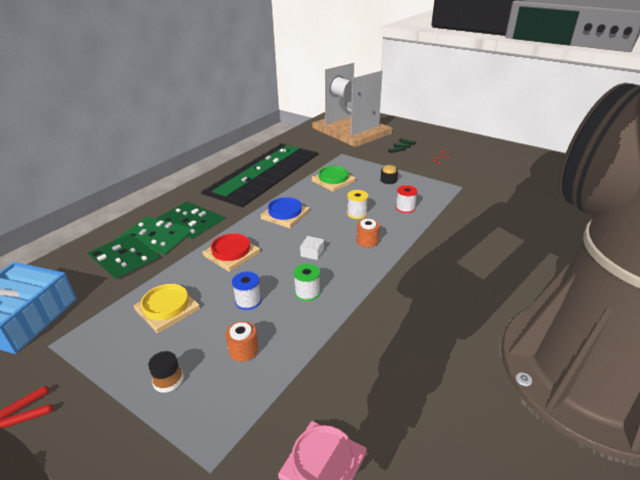

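The scene view shows these spools: green (344,258), yellow (245,214), blue (342,290) and red (256,190). The dishes are green (175,218), blue (217,257), red (265,296) and yellow (332,343). The copper reels are at (294,218) and (404,297).

- **Spool_yellow candidates:** (175,228) is the green stand. (247,226) fits, with yellow flanges and silver winding.
- **Stand_yellow candidates:** (333,351) is yellow on pale wood, which fits. (508,285) is the pink look-alike off the mat.
- **Stand_red candidates:** (267,304) fits. (293,230) is a copper reel.

I'll confirm these in one enlarged crop.

```bash
cat >> h.py <<'E'
def tri(ua,ub):
    P=[]
    for c in("scene","side"):
        m=eyes.camera_model(c);K=np.array([[m["fx"],0,m["cx"]],[0,m["fy"],m["cy"]],[0,0,1]])
        P.append(K@np.c_[np.array(m["R"]),np.array(m["t"])])
    X=cv2.triangulatePoints(P[0],P[1],np.array(ua,float).reshape(2,1),np.array(ub,float).reshape(2,1)).ravel()
    return X[:3]/X[3]
E
python3 - <<'E'
from h import *
a=eyes.camera("scene");eyes.camera("side")
cv2.imwrite("pics/crop1.png",cv2.resize(a[165:385,130:550],None,fx=1.9,fy=1.9,interpolation=cv2.INTER_CUBIC))
for n in ["green","yellow","blue","red"]:
  for k in("spool_","stand_"):
    A=[d["centre"] for d in models.mark_of(k+n,"scene")[:2]];B=models.mark_of(k+n,"side")[:2]
    for d in B: print(k+n,round(d["confidence"],2),np.round(d["centre"]),ray("side",d["centre"],0).round(3),[tri(u,d["centre"]).round(3) for u in A])
for n in("copper_reel_a","copper_reel_b"):
  for d in models.mark_of(n,"scene"): print(n,d["confidence"],ray("scene",d["centre"],0).round(3))
for n,uv in(("heatsink",(292,256)),("jar",(425,350)),("pot",(203,197))): print(n,ray("scene",uv,0).round(3))
E
```

```text
spool_green 0.57 [308. 291.] [0.463 0.097 0.   ] [array([0.46 , 0.102, 0.004])]
stand_green 0.88 [332. 183.] [ 0.652 -0.268  0.   ] [array([ 0.661, -0.284, -0.006])]
spool_yellow 0.58 [360. 216.] [ 0.514 -0.172  0.   ] [array([ 0.522, -0.187, -0.008])]
stand_yellow 0.86 [322. 464.] [0.263 0.346 0.   ] [array([ 0.265,  0.343, -0.005]), array([ 0.416,  0.085, -0.359])]
stand_yellow 0.77 [166. 309.] [0.642 0.271 0.   ] [array([0.446, 0.422, 0.165]), array([ 0.641,  0.272, -0.001])]
spool_blue 0.91 [252. 303.] [0.527 0.178 0.   ] [array([ 0.532,  0.174, -0.006]), array([0.555, 0.116, 0.076])]
stand_blue 0.58 [285. 216.] [ 0.657 -0.08   0.   ] [array([ 0.66 , -0.083, -0.003]), array([ 0.582, -0.012,  0.119])]
stand_blue 0.43 [356. 215.] [ 0.524 -0.172  0.   ] [array([ 0.586, -0.259, -0.106]), array([ 0.506, -0.153,  0.047])]
spool_red 0.93 [402. 210.] [ 0.445 -0.248  0.   ] [array([ 0.446, -0.251,  0.004])]
stand_red 0.62 [234. 252.] [0.657 0.087 0.   ] [array([ 0.657,  0.09 , -0.002])]
copper_reel_a 0.62 [0.467 0.27  0.   ]
copper_reel_a 0.62 [ 0.463 -0.09   0.   ]
copper_reel_a 0.29 [0.468 0.106 0.   ]
copper_reel_b 0.62 [0.467 0.27  0.   ]
copper_reel_b 0.62 [ 0.463 -0.09   0.   ]
copper_reel_b 0.29 [0.468 0.106 0.   ]
heatsink [0.527 0.001 0.   ]
jar [0.519 0.371 0.   ]
pot [ 0.546 -0.358  0.   ]
```

View pics/crop1.png

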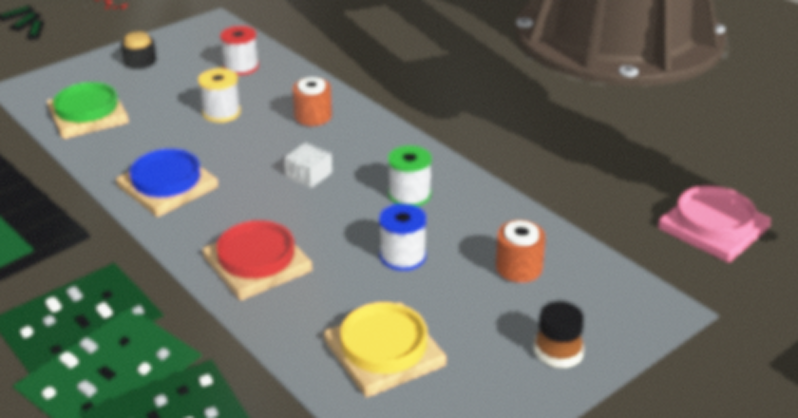

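The crop confirms the four silver-wound spools and the yellow dish on pale wood; the pink one is off the mat. I'll move above blue and green for a wrist look.

Emit:
send_rows:
  motion:
    - {"x": -43.6, "y": -36.8}
    - {"x": -43.6, "y": -36.8}
    - {"x": -43.6, "y": -36.8}
    - {"x": -43.6, "y": -36.8}
    - {"x": -43.6, "y": -36.8}
    - {"x": -43.6, "y": -36.8}
    - {"x": -43.6, "y": -36.8}
    - {"x": -43.6, "y": -36.8}
    - {"x": -43.6, "y": -36.8}
    - {"x": -43.6, "y": -36.8}
    - {"x": -43.6, "y": -36.8}
    - {"x": -43.6, "y": -36.8}

```text
invalid input
```

```bash
cat >> h.py <<'E'
HUE={"green":(45,80),"yellow":(22,34),"blue":(105,130),"red":(0,6)}
def blob(cam,img,col,p,z,r=45):
    """centroid of the coloured blob nearest world point p, at height z"""
    m=eyes.camera_model(cam);q=np.array(m["R"])@np.r_[p[:2],z]+np.array(m["t"])
    u=np.array([m["fx"]*q[0]/q[2]+m["cx"],m["fy"]*q[1]/q[2]+m["cy"]])
    h=cv2.cvtColor(img,cv2.COLOR_BGR2HSV);lo,hi=HUE[col]
    k=cv2.inRange(h,(lo,120,70),(hi,255,255))
    if col=="red":k|=cv2.inRange(h,(174,120,70),(179,255,255))
    n,_,st,ce=cv2.connectedComponentsWithStats(k)
    c=[(np.hypot(*(ce[i]-u)),i) for i in range(1,n) if st[i,4]>40]
    if not c:return None
    d,i=min(c);x,y,w,hh=st[i][:4]
    return ray(cam,(x+(w-1)/2,y+(hh-1)/2),z).round(4),st[i].tolist(),round(float(d))
def go(p):
    s=state();R=Ro.from_quat(np.roll(s["orientation"],-1)).as_matrix()
    return (100*R.T@(np.array(p)-s["tcp_pos"])).round(2)
E
python3 - <<'E'
from h import *
s=state();print(s["time_s"],s["tcp_pos"].round(4) if hasattr(s["tcp_pos"],"round") else s["tcp_pos"])
I={c:eyes.camera(c) for c in("scene","side","wrist")}
cv2.imwrite("pics/wrist1.png",I["wrist"])
S={"green":(.462,.102),"yellow":(.52,-.18),"blue":(.532,.176),"red":(.445,-.252)}
T={"green":(.66,-.276),"yellow":(.641,.272),"blue":(.66,-.078),"red":(.657,.09)}
for n in S:
  for c in I:
    print(n,c,"spool",blob(c,I[c],n,S[n],.048),"dish",blob(c,I[c],n,T[n],.026))
E
```

```text
1.5 [0.192  0.621  0.2313]
green scene spool (array([0.4673, 0.105 , 0.048 ]), [335, 242, 22, 13, 218], 2) dish (array([ 0.6674, -0.2626,  0.026 ]), [158, 209, 33, 21, 543], 3)
green side spool (array([0.4618, 0.1029, 0.048 ]), [294, 264, 26, 18, 338], 0) dish (array([ 0.6497, -0.2673,  0.026 ]), [319, 166, 29, 18, 439], 3)
green wrist spool None dish None
yellow scene spool (array([ 0.53  , -0.1759,  0.048 ]), [235, 201, 20, 10, 139], 4) dish (array([0.6458, 0.2781, 0.026 ]), [309, 324, 46, 38, 1389], 3)
yellow side spool (array([ 0.5253, -0.1769,  0.048 ]), [348, 190, 20, 12, 169], 3) dish (array([0.6312, 0.2766, 0.026 ]), [141, 284, 47, 37, 1348], 4)
yellow wrist spool (array([0.4398, 0.6324, 0.048 ]), [371, 393, 46, 30, 786], 559) dish (array([0.4617, 0.6317, 0.026 ]), [371, 393, 46, 30, 786], 254)
blue scene spool (array([0.5414, 0.1789, 0.048 ]), [329, 272, 25, 16, 304], 4) dish (array([ 0.6657, -0.0721,  0.026 ]), [198, 243, 37, 25, 736], 2)
blue side spool (array([0.5372, 0.1771, 0.048 ]), [232, 271, 27, 19, 381], 3) dish (array([ 0.6521, -0.0745,  0.026 ]), [268, 197, 34, 22, 605], 2)
blue wrist spool (array([0.4824, 0.6402, 0.048 ]), [403, 429, 11, 9, 59], 340) dish (array([0.5071, 0.6399, 0.026 ]), [403, 429, 11, 9, 59], 451)
red scene spool (array([ 0.4508, -0.2549,  0.048 ]), [247, 179, 17, 9, 122], 3) dish (array([0.6632, 0.1025, 0.026 ]), [244, 281, 41, 30, 988], 5)
red side spool (array([ 0.4446, -0.2606,  0.048 ]), [397, 185, 21, 11, 175], 2) dish (array([0.6498, 0.1002, 0.026 ]), [211, 233, 39, 28, 872], 4)
red wrist spool None dish None
```

View pics/wrist1.png

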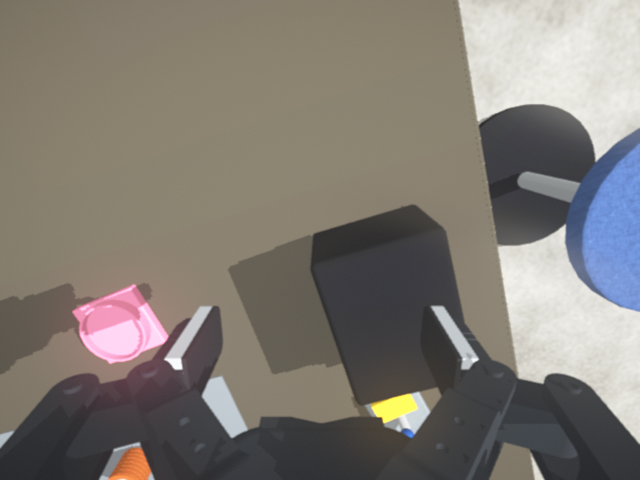

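The wrist view shows the pink stand (115,330) and no spool, because the arm hasn't moved. The call was refused, probably because every key is needed in each row.

Emit:
send_rows:
  motion:
    - {"x": -43.6, "y": -36.8, "z": 0, "rx": 0, "ry": 0, "rz": 0}
    - {"x": -43.6, "y": -36.8, "z": 0, "rx": 0, "ry": 0, "rz": 0}
    - {"x": -43.6, "y": -36.8, "z": 0, "rx": 0, "ry": 0, "rz": 0}
    - {"x": -43.6, "y": -36.8, "z": 0, "rx": 0, "ry": 0, "rz": 0}
    - {"x": -43.6, "y": -36.8, "z": 0, "rx": 0, "ry": 0, "rz": 0}
    - {"x": -43.6, "y": -36.8, "z": 0, "rx": 0, "ry": 0, "rz": 0}
    - {"x": -43.6, "y": -36.8, "z": 0, "rx": 0, "ry": 0, "rz": 0}
    - {"x": -43.6, "y": -36.8, "z": 0, "rx": 0, "ry": 0, "rz": 0}
    - {"x": -43.6, "y": -36.8, "z": 0, "rx": 0, "ry": 0, "rz": 0}
    - {"x": -43.6, "y": -36.8, "z": 0, "rx": 0, "ry": 0, "rz": 0}
    - {"x": -43.6, "y": -36.8, "z": 0, "rx": 0, "ry": 0, "rz": 0}
    - {"x": -43.6, "y": -36.8, "z": 0, "rx": 0, "ry": 0, "rz": 0}
  gripper: 1
  squeeze: 40

```text
time_s: 2.85
tcp_pos: [0.5018, 0.1374, 0.2315]
orientation: [0.001, 0.15, 0.989, -0.0]
contact_force: [0.4, 0.4, -0.6]
opening: 0.0851
gripper_force: 0.0
```

```bash
cat > w.py <<'E'
from h import *
S={"green":(.4645,.104),"yellow":(.5277,-.1764),"blue":(.539,.178),"red":(.4477,-.2578)}
T={"green":(.658,-.27),"yellow":(.639,.274),"blue":(.659,-.077),"red":(.657,.096)}
import sys
def look(name):
  s=state();print(s["time_s"],np.round(s["tcp_pos"],4))
  I=eyes.camera("wrist");cv2.imwrite("pics/%s.png"%name,I)
  for n in S:
    print(n,"spool",blob("wrist",I,n,S[n],.048),"dish",blob("wrist",I,n,T[n],.026))
look(sys.argv[1])
E
python3 w.py wrist2;python3 -c "
from h import *
print(go((.539,.178,.231)))"
```

```text
2.85 [0.5018 0.1374 0.2315]
green spool (array([0.4656, 0.0991, 0.048 ]), [248, 164, 49, 48, 1637], 6) dish (array([ 0.638 , -0.2854,  0.026 ]), [15, 389, 35, 37, 569], 26)
yellow spool (array([ 0.5295, -0.1801,  0.048 ]), [24, 303, 46, 39, 1247], 3) dish (array([0.6376, 0.2668, 0.026 ]), [435, 255, 73, 66, 3689], 7)
blue spool (array([0.5396, 0.1742, 0.048 ]), [346, 215, 48, 44, 1528], 4) dish (array([ 0.6713, -0.058 ,  0.026 ]), [201, 364, 20, 40, 432], 20)
red spool (array([0.6405, 0.0962, 0.048 ]), [292, 311, 65, 61, 3065], 393) dish (array([0.6549, 0.0919, 0.026 ]), [292, 311, 65, 61, 3065], 4)
[-2.23  5.05  0.05]
```

View pics/wrist2.png

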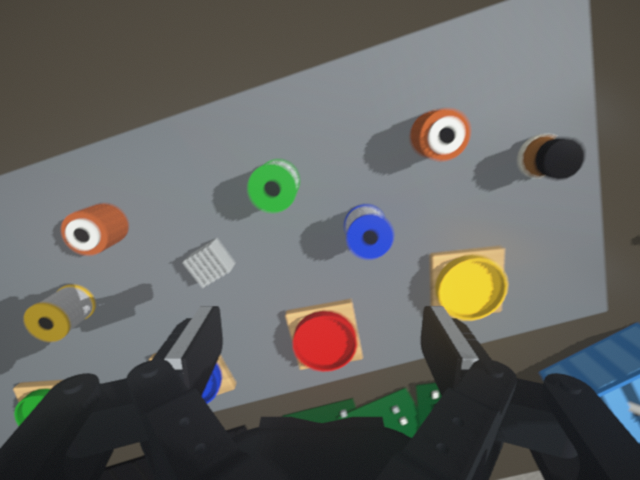

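Wrist view: blue spool (370,237), green (273,187), yellow (46,322), red dish (324,340), yellow dish (471,287). The three cameras agree to about 4 mm. Next is grasping blue.

Emit:
send_rows:
  motion:
    - {"x": -2.45, "y": 4.75, "z": 0, "rx": 0, "ry": 0, "rz": 0}
    - {"x": -2.45, "y": 4.75, "z": 3, "rx": 0, "ry": 0, "rz": 0}
    - {"x": -2.45, "y": 4.75, "z": 8, "rx": 0, "ry": 0, "rz": 0}
    - {"x": -2.45, "y": 4.75, "z": 13, "rx": 0, "ry": 0, "rz": 0}
    - {"x": -2.45, "y": 4.75, "z": 17, "rx": 0, "ry": 0, "rz": 0}
    - {"x": -2.45, "y": 4.75, "z": 19.5, "rx": 0, "ry": 0, "rz": 0}
    - {"x": -2.45, "y": 4.75, "z": 21, "rx": 0, "ry": 0, "rz": 0}
    - {"x": -2.45, "y": 4.75, "z": 21.5, "rx": 0, "ry": 0, "rz": 0}
    - {"x": -2.45, "y": 4.75, "z": 21.5, "rx": 0, "ry": 0, "rz": 0}

```text
time_s: 3.8
tcp_pos: [0.5375, 0.1789, 0.0165]
orientation: [0.0, 0.149, 0.989, 0.0]
contact_force: [1.0, -0.0, -0.1]
opening: 0.0855
gripper_force: 0.0
```

Emit:
send_rows:
  motion:
    - {"x": 0, "y": 0, "z": 0, "rx": 0, "ry": 0, "rz": 0}
    - {"x": 0, "y": 0, "z": 0, "rx": 0, "ry": 0, "rz": 0}
    - {"x": 0, "y": 0, "z": 0, "rx": 0, "ry": 0, "rz": 0}
    - {"x": 0, "y": 0, "z": 0, "rx": 0, "ry": 0, "rz": 0}
    - {"x": 0, "y": 0, "z": 0, "rx": 0, "ry": 0, "rz": 0}
    - {"x": 0, "y": 0, "z": 0, "rx": 0, "ry": 0, "rz": 0}
    - {"x": 0, "y": 0, "z": 0, "rx": 0, "ry": 0, "rz": 0}
    - {"x": 0, "y": 0, "z": 0, "rx": 0, "ry": 0, "rz": 0}
  gripper: 0
  squeeze: 40

```text
time_s: 4.6
tcp_pos: [0.5379, 0.179, 0.0175]
orientation: [0.001, 0.149, 0.989, 0.0]
contact_force: [-1.4, -0.3, 11.9]
opening: 0.0451
gripper_force: 39.2
```

Emit:
send_rows:
  motion:
    - {"x": 0, "y": 0, "z": -2, "rx": 0, "ry": 0, "rz": 0}
    - {"x": 0, "y": 0, "z": -6, "rx": 0, "ry": 0, "rz": 0}
    - {"x": 0, "y": 0, "z": -10, "rx": 0, "ry": 0, "rz": 0}
    - {"x": -3.2, "y": -3.5, "z": -12, "rx": 0, "ry": 0, "rz": 0}
    - {"x": -6.4, "y": -7, "z": -12, "rx": 0, "ry": 0, "rz": 0}
    - {"x": -9.6, "y": -10.4, "z": -12, "rx": 0, "ry": 0, "rz": 0}
    - {"x": -12.8, "y": -13.9, "z": -12, "rx": 0, "ry": 0, "rz": 0}
    - {"x": -16, "y": -17.4, "z": -12, "rx": 0, "ry": 0, "rz": 0}
    - {"x": -18.5, "y": -20.1, "z": -12, "rx": 0, "ry": 0, "rz": 0}
    - {"x": -19.2, "y": -20.9, "z": -12, "rx": 0, "ry": 0, "rz": 0}
    - {"x": -19.2, "y": -20.9, "z": -12, "rx": 0, "ry": 0, "rz": 0}

```text
time_s: 5.7
tcp_pos: [0.6593, -0.0791, 0.1364]
orientation: [0.0, 0.15, 0.989, -0.0]
contact_force: [0.3, 0.6, -2.1]
opening: 0.0451
gripper_force: 41.9
```

```bash
python3 w.py wrist3; python3 -c "
from h import *
print(state()['opening'],go((.659,-.077,.1)))"
```

```text
5.7 [ 0.6593 -0.0791  0.1364]
green spool (array([0.7785, 0.0601, 0.048 ]), [441, 261, 199, 151, 16075], 555) dish (array([ 0.6549, -0.272 ,  0.026 ]), [40, 256, 103, 88, 6877], 5)
yellow spool (array([ 0.5271, -0.1763,  0.048 ]), [66, 56, 79, 82, 4446], 1) dish (array([ 0.5351, -0.1564,  0.026 ]), [140, 69, 34, 67, 285], 669)
blue spool (array([ 0.6549, -0.0783,  0.048 ]), [271, 185, 98, 112, 6410], 511) dish (array([ 0.6618, -0.0805,  0.026 ]), [271, 185, 98, 112, 6410], 8)
red spool (array([ 0.4768, -0.2121,  0.048 ]), [0, 0, 17, 55, 354], 105) dish (array([0.6539, 0.0936, 0.026 ]), [492, 108, 117, 108, 9717], 5)
0.044909107561913415 [-0.01  0.08  3.63]
```

View pics/wrist3.png

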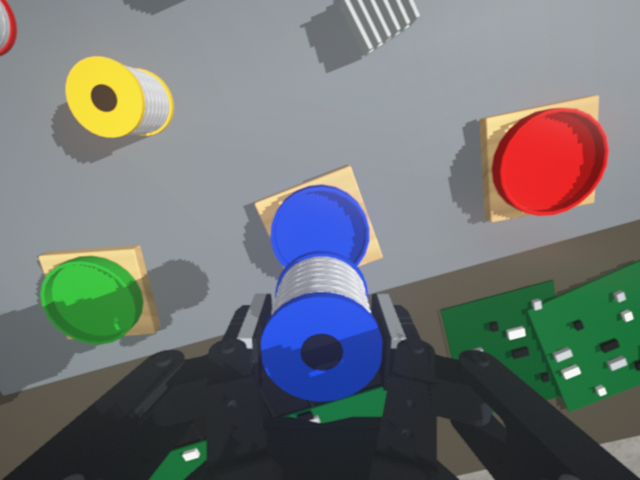

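The wrist view shows the blue dish centred near (320,232) and the held spool upright with its hub at (322,351). The dish works out at about (.656,-.079). Lowering slowly.

Emit:
send_rows:
  motion:
    - {"x": 0.3, "y": 0, "z": 3, "rx": 0, "ry": 0, "rz": 0}
    - {"x": 0.3, "y": 0, "z": 6, "rx": 0, "ry": 0, "rz": 0}
    - {"x": 0.3, "y": 0, "z": 8.2, "rx": 0, "ry": 0, "rz": 0}
    - {"x": 0.3, "y": 0, "z": 9.2, "rx": 0, "ry": 0, "rz": 0}
    - {"x": 0.3, "y": 0, "z": 9.6, "rx": 0, "ry": 0, "rz": 0}
    - {"x": 0.3, "y": 0, "z": 9.8, "rx": 0, "ry": 0, "rz": 0}
    - {"x": 0.3, "y": 0, "z": 9.9, "rx": 0, "ry": 0, "rz": 0}
    - {"x": 0.3, "y": 0, "z": 10, "rx": 0, "ry": 0, "rz": 0}
    - {"x": 0.3, "y": 0, "z": 10.1, "rx": 0, "ry": 0, "rz": 0}
    - {"x": 0.3, "y": 0, "z": 10.15, "rx": 0, "ry": 0, "rz": 0}
    - {"x": 0.3, "y": 0, "z": 10.2, "rx": 0, "ry": 0, "rz": 0}
    - {"x": 0.3, "y": 0, "z": 10.2, "rx": 0, "ry": 0, "rz": 0}

```text
time_s: 6.95
tcp_pos: [0.6562, -0.0768, 0.0346]
orientation: [0.0, 0.149, 0.989, -0.0]
contact_force: [-1.8, -0.7, 3.0]
opening: 0.0453
gripper_force: 42.3
```

Emit:
send_rows:
  motion:
    - {"x": 0, "y": 0, "z": 0, "rx": 0, "ry": 0, "rz": 0}
    - {"x": 0, "y": 0, "z": 0, "rx": 0, "ry": 0, "rz": 0}
    - {"x": 0, "y": 0, "z": 0, "rx": 0, "ry": 0, "rz": 0}
    - {"x": 0, "y": 0, "z": 0, "rx": 0, "ry": 0, "rz": 0}
    - {"x": 0, "y": 0, "z": 0, "rx": 0, "ry": 0, "rz": 0}
    - {"x": 0, "y": 0, "z": 0, "rx": 0, "ry": 0, "rz": 0}
    - {"x": 0, "y": 0, "z": -1, "rx": 0, "ry": 0, "rz": 0}
    - {"x": 0, "y": 0, "z": -4, "rx": 0, "ry": 0, "rz": 0}
    - {"x": 0, "y": 0, "z": -8, "rx": 0, "ry": 0, "rz": 0}
    - {"x": 0, "y": 0, "z": -12, "rx": 0, "ry": 0, "rz": 0}
  gripper: 1

```text
time_s: 7.95
tcp_pos: [0.6557, -0.0767, 0.156]
orientation: [-0.0, 0.149, 0.989, 0.0]
contact_force: [0.5, 0.0, 0.2]
opening: 0.0851
gripper_force: 0.0
```

```bash
python3 w.py wrist4; python3 -c "
from h import *
p=state()['tcp_pos'];print(go((.5278,-.1785,p[2])),go((.5278,-.1785,.0165)))"
```

```text
7.95 [ 0.6557 -0.0767  0.156 ]
green spool (array([0.7922, 0.077 , 0.048 ]), [444, 262, 196, 126, 13506], 507) dish (array([ 0.6635, -0.2846,  0.026 ]), [54, 255, 95, 82, 5887], 14)
yellow spool (array([ 0.5299, -0.1843,  0.048 ]), [82, 69, 72, 74, 3886], 12) dish (array([ 0.5379, -0.1633,  0.026 ]), [148, 78, 33, 63, 214], 612)
blue spool (array([ 0.6584, -0.0802,  0.048 ]), [272, 188, 92, 91, 5700], 466) dish (array([ 0.6649, -0.0825,  0.026 ]), [272, 188, 92, 91, 5700], 11)
red spool (array([ 0.458 , -0.2196,  0.048 ]), [4, 0, 20, 15, 43], 61) dish (array([0.6624, 0.0969, 0.026 ]), [481, 116, 106, 101, 8184], 7)
[  9.55 -13.56  -0.09] [  9.67 -13.58  14.58]
```

View pics/wrist4.png

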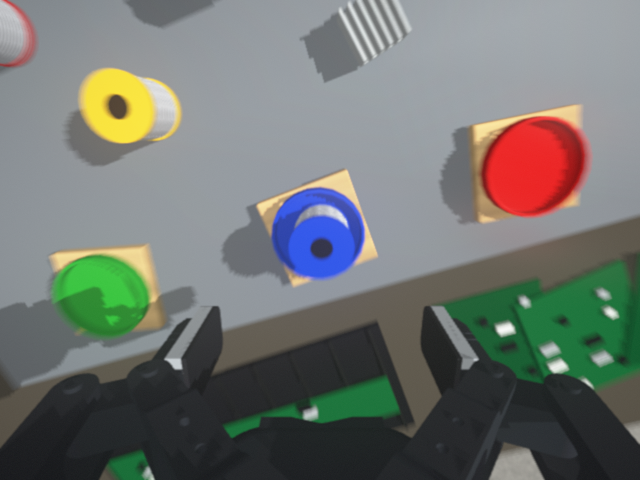

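Blue stands in its dish, with its hub at (321,248) inside the rim. Yellow spool is next, hub at (118,106).

Emit:
send_rows:
  motion:
    - {"x": 2.8, "y": -4, "z": 0, "rx": 0, "ry": 0, "rz": 0}
    - {"x": 5.6, "y": -8, "z": 0, "rx": 0, "ry": 0, "rz": 0}
    - {"x": 8.4, "y": -11.8, "z": 0, "rx": 0, "ry": 0, "rz": 0}
    - {"x": 9.6, "y": -13.6, "z": 1, "rx": 0, "ry": 0, "rz": 0}
    - {"x": 9.6, "y": -13.6, "z": 4, "rx": 0, "ry": 0, "rz": 0}
    - {"x": 9.6, "y": -13.6, "z": 8, "rx": 0, "ry": 0, "rz": 0}
    - {"x": 9.6, "y": -13.6, "z": 11.5, "rx": 0, "ry": 0, "rz": 0}
    - {"x": 9.6, "y": -13.6, "z": 13.4, "rx": 0, "ry": 0, "rz": 0}
    - {"x": 9.6, "y": -13.6, "z": 14, "rx": 0, "ry": 0, "rz": 0}
    - {"x": 9.6, "y": -13.6, "z": 14, "rx": 0, "ry": 0, "rz": 0}

```text
time_s: 9.0
tcp_pos: [0.5241, -0.1782, 0.0142]
orientation: [-0.0, 0.149, 0.989, 0.0]
contact_force: [-0.6, 0.4, 0.4]
opening: 0.0851
gripper_force: 0.0
```

Emit:
send_rows:
  motion:
    - {"x": 0, "y": 0, "z": 0, "rx": 0, "ry": 0, "rz": 0}
    - {"x": 0, "y": 0, "z": 0, "rx": 0, "ry": 0, "rz": 0}
    - {"x": 0, "y": 0, "z": 0, "rx": 0, "ry": 0, "rz": 0}
    - {"x": 0, "y": 0, "z": 0, "rx": 0, "ry": 0, "rz": 0}
    - {"x": 0, "y": 0, "z": 0, "rx": 0, "ry": 0, "rz": 0}
    - {"x": 0, "y": 0, "z": 0, "rx": 0, "ry": 0, "rz": 0}
    - {"x": 0, "y": 0, "z": 0, "rx": 0, "ry": 0, "rz": 0}
    - {"x": 0, "y": 0, "z": 0, "rx": 0, "ry": 0, "rz": 0}
  gripper: 0

```text
time_s: 9.8
tcp_pos: [0.525, -0.1785, 0.0156]
orientation: [0.001, 0.149, 0.989, -0.0]
contact_force: [-1.8, 0.9, 11.9]
opening: 0.045
gripper_force: 39.2
```

Emit:
send_rows:
  motion:
    - {"x": 0, "y": 0, "z": -2, "rx": 0, "ry": 0, "rz": 0}
    - {"x": 0, "y": 0, "z": -6, "rx": 0, "ry": 0, "rz": 0}
    - {"x": 0, "y": 0, "z": -10, "rx": 0, "ry": 0, "rz": 0}
    - {"x": 0.2, "y": 3, "z": -12, "rx": 0, "ry": 0, "rz": 0}
    - {"x": 0.4, "y": 7.5, "z": -12, "rx": 0, "ry": 0, "rz": 0}
    - {"x": 0.7, "y": 12, "z": -12, "rx": 0, "ry": 0, "rz": 0}
    - {"x": 0.9, "y": 16.5, "z": -12, "rx": 0, "ry": 0, "rz": 0}
    - {"x": 1.2, "y": 21, "z": -12, "rx": 0, "ry": 0, "rz": 0}
    - {"x": 1.4, "y": 25.5, "z": -12, "rx": 0, "ry": 0, "rz": 0}
    - {"x": 1.7, "y": 30, "z": -12, "rx": 0, "ry": 0, "rz": 0}
    - {"x": 1.9, "y": 34.5, "z": -12, "rx": 0, "ry": 0, "rz": 0}
    - {"x": 2.2, "y": 39, "z": -12, "rx": 0, "ry": 0, "rz": 0}

```text
time_s: 11.0
tcp_pos: [0.6186, 0.2028, 0.135]
orientation: [0.0, 0.149, 0.989, 0.0]
contact_force: [0.6, 0.6, -1.4]
opening: 0.045
gripper_force: 41.5
```

Emit:
send_rows:
  motion:
    - {"x": 0.2, "y": 4, "z": 0, "rx": 0, "ry": 0, "rz": 0}
    - {"x": 0.5, "y": 6.4, "z": 0, "rx": 0, "ry": 0, "rz": 0}
    - {"x": 0.6, "y": 7.1, "z": 0, "rx": 0, "ry": 0, "rz": 0}
    - {"x": 0.6, "y": 7.1, "z": 0, "rx": 0, "ry": 0, "rz": 0}
    - {"x": 0.6, "y": 7.1, "z": 0, "rx": 0, "ry": 0, "rz": 0}

```text
time_s: 11.5
tcp_pos: [0.6333, 0.2695, 0.1344]
orientation: [-0.0, 0.149, 0.989, -0.0]
contact_force: [-0.1, -0.6, -0.9]
opening: 0.0451
gripper_force: 41.6
```

```bash
python3 w.py wrist5
```

```text
11.5 [0.6333 0.2695 0.1344]
green spool (array([0.4752, 0.1196, 0.048 ]), [0, 50, 12, 56, 480], 34) dish (array([0.7936, 0.0816, 0.026 ]), [158, 416, 49, 64, 1379], 419)
yellow spool (array([0.7186, 0.2421, 0.048 ]), [259, 301, 125, 109, 9736], 634) dish (array([0.6425, 0.2689, 0.026 ]), [275, 192, 101, 112, 6559], 8)
blue spool (array([ 0.6627, -0.0065,  0.048 ]), [0, 365, 3, 24, 58], 265) dish (array([ 0.6728, -0.0354,  0.026 ]), [0, 365, 3, 24, 58], 51)
red spool (array([0.6459, 0.1145, 0.048 ]), [80, 276, 99, 87, 6512], 640) dish (array([0.6543, 0.0973, 0.026 ]), [80, 276, 99, 87, 6512], 4)
```

View pics/wrist5.png

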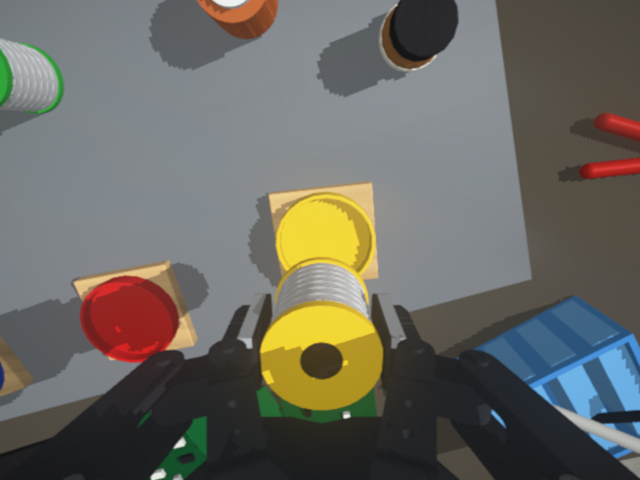

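The yellow dish is centred near (325,240), with the held spool upright above it, hub (321,361). Lowering.

Emit:
send_rows:
  motion:
    - {"x": -0.1, "y": 0.2, "z": 3, "rx": 0, "ry": 0, "rz": 0}
    - {"x": -0.1, "y": 0.2, "z": 6, "rx": 0, "ry": 0, "rz": 0}
    - {"x": -0.1, "y": 0.2, "z": 8.2, "rx": 0, "ry": 0, "rz": 0}
    - {"x": -0.1, "y": 0.2, "z": 9.2, "rx": 0, "ry": 0, "rz": 0}
    - {"x": -0.1, "y": 0.2, "z": 9.6, "rx": 0, "ry": 0, "rz": 0}
    - {"x": -0.1, "y": 0.2, "z": 9.8, "rx": 0, "ry": 0, "rz": 0}
    - {"x": -0.1, "y": 0.2, "z": 9.9, "rx": 0, "ry": 0, "rz": 0}
    - {"x": -0.1, "y": 0.2, "z": 10, "rx": 0, "ry": 0, "rz": 0}
    - {"x": -0.1, "y": 0.2, "z": 10.1, "rx": 0, "ry": 0, "rz": 0}
    - {"x": -0.1, "y": 0.2, "z": 10.15, "rx": 0, "ry": 0, "rz": 0}
    - {"x": -0.1, "y": 0.2, "z": 10.2, "rx": 0, "ry": 0, "rz": 0}
    - {"x": -0.1, "y": 0.2, "z": 10.2, "rx": 0, "ry": 0, "rz": 0}

```text
time_s: 12.75
tcp_pos: [0.6353, 0.2722, 0.0327]
orientation: [0.0, 0.149, 0.989, 0.0]
contact_force: [-1.6, -0.9, 4.0]
opening: 0.0452
gripper_force: 42.2
```

Emit:
send_rows:
  motion:
    - {"x": 0, "y": 0, "z": 0, "rx": 0, "ry": 0, "rz": 0}
    - {"x": 0, "y": 0, "z": 0, "rx": 0, "ry": 0, "rz": 0}
    - {"x": 0, "y": 0, "z": 0, "rx": 0, "ry": 0, "rz": 0}
    - {"x": 0, "y": 0, "z": 0, "rx": 0, "ry": 0, "rz": 0}
    - {"x": 0, "y": 0, "z": 0, "rx": 0, "ry": 0, "rz": 0}
    - {"x": 0, "y": 0, "z": 0, "rx": 0, "ry": 0, "rz": 0}
    - {"x": 0, "y": 0, "z": -1, "rx": 0, "ry": 0, "rz": 0}
    - {"x": 0, "y": 0, "z": -4, "rx": 0, "ry": 0, "rz": 0}
    - {"x": 0, "y": 0, "z": -8, "rx": 0, "ry": 0, "rz": 0}
    - {"x": 0, "y": 0, "z": -12, "rx": 0, "ry": 0, "rz": 0}
    - {"x": 0, "y": 0, "z": -12, "rx": 0, "ry": 0, "rz": 0}
    - {"x": 0, "y": 0, "z": -12, "rx": 0, "ry": 0, "rz": 0}
  gripper: 1

```text
time_s: 13.95
tcp_pos: [0.6358, 0.2723, 0.1542]
orientation: [0.001, 0.149, 0.989, 0.001]
contact_force: [-0.0, 0.0, 0.3]
opening: 0.0853
gripper_force: 0.0
```

```bash
python3 w.py wrist6; python3 -c "
from h import *
print(go((.466,.1015,.0165)))"
```

```text
13.95 [0.6358 0.2723 0.1542]
green spool (array([0.4694, 0.116 , 0.048 ]), [0, 36, 30, 73, 1639], 19) dish (array([0.4613, 0.1   , 0.026 ]), [0, 36, 30, 73, 1639], 399)
yellow spool (array([0.6299, 0.2722, 0.048 ]), [274, 185, 93, 94, 5924], 596) dish (array([0.6362, 0.2702, 0.026 ]), [274, 185, 93, 94, 5924], 6)
blue spool (array([ 0.6592, -0.0121,  0.048 ]), [0, 333, 16, 53, 595], 254) dish (array([ 0.668 , -0.0395,  0.026 ]), [0, 333, 16, 53, 595], 40)
red spool (array([0.6448, 0.1139, 0.048 ]), [90, 265, 92, 81, 5820], 597) dish (array([0.6525, 0.0978, 0.026 ]), [90, 265, 92, 81, 5820], 5)
[ 11.12 -21.28  13.61]
```

View pics/wrist6.png

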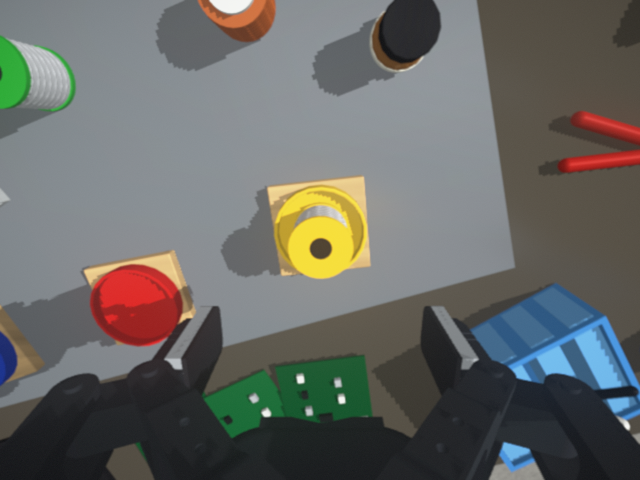

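Yellow is in its dish, hub (320,249). Now green.

Emit:
send_rows:
  motion:
    - {"x": 2, "y": -4, "z": 0, "rx": 0, "ry": 0, "rz": 0}
    - {"x": 4.1, "y": -8, "z": 0, "rx": 0, "ry": 0, "rz": 0}
    - {"x": 6.2, "y": -12, "z": 0, "rx": 0, "ry": 0, "rz": 0}
    - {"x": 8.3, "y": -16, "z": 0, "rx": 0, "ry": 0, "rz": 0}
    - {"x": 10.4, "y": -20, "z": 0, "rx": 0, "ry": 0, "rz": 0}
    - {"x": 11.1, "y": -21.3, "z": 1, "rx": 0, "ry": 0, "rz": 0}
    - {"x": 11.1, "y": -21.3, "z": 4.5, "rx": 0, "ry": 0, "rz": 0}
    - {"x": 11.1, "y": -21.3, "z": 8.5, "rx": 0, "ry": 0, "rz": 0}
    - {"x": 11.1, "y": -21.3, "z": 11.5, "rx": 0, "ry": 0, "rz": 0}
    - {"x": 11.1, "y": -21.3, "z": 13.2, "rx": 0, "ry": 0, "rz": 0}
    - {"x": 11.1, "y": -21.3, "z": 13.7, "rx": 0, "ry": 0, "rz": 0}
    - {"x": 11.1, "y": -21.3, "z": 13.7, "rx": 0, "ry": 0, "rz": 0}

```text
time_s: 15.2
tcp_pos: [0.4652, 0.1012, 0.0144]
orientation: [-0.001, 0.149, 0.989, -0.0]
contact_force: [-0.5, 0.2, 0.1]
opening: 0.0854
gripper_force: 0.0
```

Emit:
send_rows:
  motion:
    - {"x": 0, "y": 0, "z": 0, "rx": 0, "ry": 0, "rz": 0}
    - {"x": 0, "y": 0, "z": 0, "rx": 0, "ry": 0, "rz": 0}
    - {"x": 0, "y": 0, "z": 0, "rx": 0, "ry": 0, "rz": 0}
    - {"x": 0, "y": 0, "z": 0, "rx": 0, "ry": 0, "rz": 0}
    - {"x": 0, "y": 0, "z": 0, "rx": 0, "ry": 0, "rz": 0}
    - {"x": 0, "y": 0, "z": 0, "rx": 0, "ry": 0, "rz": 0}
    - {"x": 0, "y": 0, "z": 0, "rx": 0, "ry": 0, "rz": 0}
    - {"x": 0, "y": 0, "z": 0, "rx": 0, "ry": 0, "rz": 0}
  gripper: 0

```text
time_s: 16.0
tcp_pos: [0.4668, 0.1015, 0.0163]
orientation: [0.001, 0.149, 0.989, 0.0]
contact_force: [-1.5, 0.3, 10.4]
opening: 0.0454
gripper_force: 39.3
```

Emit:
send_rows:
  motion:
    - {"x": 0, "y": 0, "z": -2, "rx": 0, "ry": 0, "rz": 0}
    - {"x": 0, "y": 0, "z": -6, "rx": 0, "ry": 0, "rz": 0}
    - {"x": 0, "y": 0, "z": -10, "rx": 0, "ry": 0, "rz": 0}
    - {"x": -2.2, "y": -2.3, "z": -12, "rx": 0, "ry": 0, "rz": 0}
    - {"x": -5.3, "y": -5.5, "z": -12, "rx": 0, "ry": 0, "rz": 0}
    - {"x": -8.4, "y": -8.7, "z": -12, "rx": 0, "ry": 0, "rz": 0}
    - {"x": -11.5, "y": -11.9, "z": -12, "rx": 0, "ry": 0, "rz": 0}
    - {"x": -14.6, "y": -15.1, "z": -12, "rx": 0, "ry": 0, "rz": 0}
    - {"x": -17.7, "y": -18.3, "z": -12, "rx": 0, "ry": 0, "rz": 0}
    - {"x": -20.8, "y": -21.5, "z": -12, "rx": 0, "ry": 0, "rz": 0}
    - {"x": -23.9, "y": -24.7, "z": -12, "rx": 0, "ry": 0, "rz": 0}
    - {"x": -26.5, "y": -27.4, "z": -12, "rx": 0, "ry": 0, "rz": 0}

```text
time_s: 17.2
tcp_pos: [0.6392, -0.2411, 0.136]
orientation: [0.001, 0.15, 0.989, -0.0]
contact_force: [-0.2, 0.7, -0.9]
opening: 0.0448
gripper_force: 41.4
```

Emit:
send_rows:
  motion:
    - {"x": -1.8, "y": -2, "z": 0, "rx": 0, "ry": 0, "rz": 0}
    - {"x": -2.5, "y": -2.7, "z": 0, "rx": 0, "ry": 0, "rz": 0}
    - {"x": -2.5, "y": -2.7, "z": 0, "rx": 0, "ry": 0, "rz": 0}
    - {"x": -2.5, "y": -2.7, "z": 0, "rx": 0, "ry": 0, "rz": 0}
    - {"x": -2.5, "y": -2.7, "z": 0, "rx": 0, "ry": 0, "rz": 0}

```text
time_s: 17.7
tcp_pos: [0.6539, -0.2705, 0.1355]
orientation: [-0.0, 0.149, 0.989, 0.0]
contact_force: [0.5, 0.2, -1.2]
opening: 0.045
gripper_force: 41.4
```

```bash
python3 w.py wrist7
```

```text
17.7 [ 0.6539 -0.2705  0.1355]
green spool (array([ 0.8056, -0.1231,  0.048 ]), [507, 338, 101, 59, 3361], 878) dish (array([ 0.6561, -0.2758,  0.026 ]), [265, 194, 103, 94, 5388], 15)
yellow spool (array([ 0.5443, -0.3467,  0.048 ]), [143, 103, 22, 36, 356], 288) dish (array([ 0.541 , -0.3563,  0.026 ]), [143, 103, 22, 36, 356], 1037)
blue spool (array([ 0.6508, -0.0959,  0.048 ]), [516, 113, 124, 107, 7724], 691) dish (array([ 0.6577, -0.0813,  0.026 ]), [516, 113, 124, 107, 7724], 6)
red spool None dish None
```

View pics/wrist7.png

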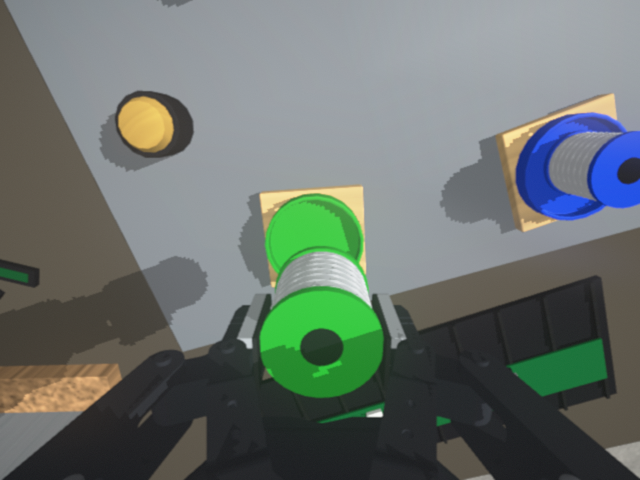

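The green dish is centred at (314,242), with the held spool's hub at (321,347), so I need a small correction. Lowering.

Emit:
send_rows:
  motion:
    - {"x": -0.5, "y": -0.45, "z": 3, "rx": 0, "ry": 0, "rz": 0}
    - {"x": -0.5, "y": -0.45, "z": 6, "rx": 0, "ry": 0, "rz": 0}
    - {"x": -0.5, "y": -0.45, "z": 8.2, "rx": 0, "ry": 0, "rz": 0}
    - {"x": -0.5, "y": -0.45, "z": 9.2, "rx": 0, "ry": 0, "rz": 0}
    - {"x": -0.5, "y": -0.45, "z": 9.6, "rx": 0, "ry": 0, "rz": 0}
    - {"x": -0.5, "y": -0.45, "z": 9.8, "rx": 0, "ry": 0, "rz": 0}
    - {"x": -0.5, "y": -0.45, "z": 9.9, "rx": 0, "ry": 0, "rz": 0}
    - {"x": -0.5, "y": -0.45, "z": 10, "rx": 0, "ry": 0, "rz": 0}
    - {"x": -0.5, "y": -0.45, "z": 10.1, "rx": 0, "ry": 0, "rz": 0}
    - {"x": -0.5, "y": -0.45, "z": 10.15, "rx": 0, "ry": 0, "rz": 0}
    - {"x": -0.5, "y": -0.45, "z": 10.2, "rx": 0, "ry": 0, "rz": 0}
    - {"x": -0.5, "y": -0.45, "z": 10.2, "rx": 0, "ry": 0, "rz": 0}

```text
time_s: 18.95
tcp_pos: [0.6579, -0.2777, 0.0334]
orientation: [0.0, 0.149, 0.989, -0.0]
contact_force: [0.5, 0.4, 1.0]
opening: 0.045
gripper_force: 41.8
```

Emit:
send_rows:
  motion:
    - {"x": 0, "y": 0, "z": 0.05, "rx": 0, "ry": 0, "rz": 0}
    - {"x": 0, "y": 0, "z": 0.05, "rx": 0, "ry": 0, "rz": 0}
    - {"x": 0, "y": 0, "z": 0.05, "rx": 0, "ry": 0, "rz": 0}

```text
time_s: 19.25
tcp_pos: [0.6579, -0.2777, 0.0334]
orientation: [0.0, 0.149, 0.989, -0.0]
contact_force: [-1.5, 0.6, 7.0]
opening: 0.0447
gripper_force: 42.5
```

Emit:
send_rows:
  motion:
    - {"x": 0, "y": 0, "z": 0, "rx": 0, "ry": 0, "rz": 0}
    - {"x": 0, "y": 0, "z": 0, "rx": 0, "ry": 0, "rz": 0}
    - {"x": 0, "y": 0, "z": 0, "rx": 0, "ry": 0, "rz": 0}
    - {"x": 0, "y": 0, "z": 0, "rx": 0, "ry": 0, "rz": 0}
    - {"x": 0, "y": 0, "z": 0, "rx": 0, "ry": 0, "rz": 0}
    - {"x": 0, "y": 0, "z": 0, "rx": 0, "ry": 0, "rz": 0}
    - {"x": 0, "y": 0, "z": -1, "rx": 0, "ry": 0, "rz": 0}
    - {"x": 0, "y": 0, "z": -4, "rx": 0, "ry": 0, "rz": 0}
    - {"x": 0, "y": 0, "z": -8, "rx": 0, "ry": 0, "rz": 0}
    - {"x": 0, "y": 0, "z": -12, "rx": 0, "ry": 0, "rz": 0}
    - {"x": 0, "y": 0, "z": -12, "rx": 0, "ry": 0, "rz": 0}
    - {"x": 0, "y": 0, "z": -12, "rx": 0, "ry": 0, "rz": 0}
  gripper: 1

```text
time_s: 20.45
tcp_pos: [0.6585, -0.278, 0.1547]
orientation: [0.001, 0.149, 0.989, -0.0]
contact_force: [-0.1, 1.1, -1.4]
opening: 0.0853
gripper_force: 0.0
```

```bash
python3 w.py wrist8; python3 -c "
from h import *
p=state()['tcp_pos'];print(go((.5,-.26,p[2])))"
```

```text
20.45 [ 0.6585 -0.278   0.1547]
green spool (array([ 0.8052, -0.1305,  0.048 ]), [486, 319, 114, 61, 3506], 815) dish (array([ 0.6546, -0.2768,  0.026 ]), [276, 181, 92, 90, 5708], 9)
yellow spool (array([ 0.5442, -0.3487,  0.048 ]), [152, 92, 37, 43, 911], 273) dish (array([ 0.5408, -0.3571,  0.026 ]), [152, 92, 37, 43, 911], 973)
blue spool (array([ 0.6512, -0.092 ,  0.048 ]), [512, 103, 128, 102, 7632], 630) dish (array([ 0.6573, -0.0775,  0.026 ]), [512, 103, 128, 102, 7632], 0)
red spool None dish None
[ 1.559e+01 -2.980e+00 -1.000e-02]
```

View pics/wrist8.png

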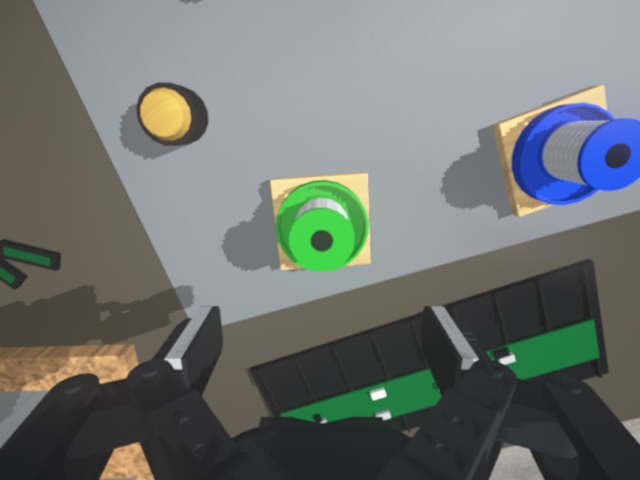

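Green is in its dish, hub (321,240), so all three lead-free spools are down. Moving over the red spool.

Emit:
send_rows:
  motion:
    - {"x": 4.5, "y": -1, "z": 0, "rx": 0, "ry": 0, "rz": 0}
    - {"x": 9, "y": -2, "z": 0, "rx": 0, "ry": 0, "rz": 0}
    - {"x": 13.5, "y": -3, "z": 0, "rx": 0, "ry": 0, "rz": 0}
    - {"x": 18, "y": -4, "z": 0, "rx": 0, "ry": 0, "rz": 0}
    - {"x": 20.8, "y": -4.4, "z": 0, "rx": 0, "ry": 0, "rz": 0}
    - {"x": 20.8, "y": -4.4, "z": 0, "rx": 0, "ry": 0, "rz": 0}
    - {"x": 20.8, "y": -4.4, "z": 0, "rx": 0, "ry": 0, "rz": 0}
    - {"x": 20.8, "y": -4.4, "z": 0, "rx": 0, "ry": 0, "rz": 0}

```text
time_s: 21.3
tcp_pos: [0.4469, -0.2585, 0.1525]
orientation: [0.0, 0.149, 0.989, -0.0]
contact_force: [0.4, -0.5, 0.1]
opening: 0.0852
gripper_force: 0.0
```

```bash
python3 w.py wrist9|grep -v dishx; python3 -c "
from h import *
print(go((.447,-.259,.0165)))"
```

```text
21.3 [ 0.4469 -0.2585  0.1525]
green spool (array([ 0.6146, -0.2689,  0.048 ]), [329, 392, 75, 42, 1400], 568) dish (array([ 0.6363, -0.2719,  0.026 ]), [329, 392, 75, 42, 1400], 21)
yellow spool None dish None
blue spool (array([ 0.6736, -0.0571,  0.048 ]), [595, 389, 40, 37, 813], 399) dish (array([ 0.6347, -0.0815,  0.026 ]), [522, 342, 89, 42, 1705], 24)
red spool (array([ 0.4462, -0.2608,  0.048 ]), [288, 209, 62, 59, 2596], 4) dish (array([ 0.4529, -0.263 ,  0.026 ]), [288, 209, 62, 59, 2596], 462)
[-0.02 -0.05 13.6 ]
```

View pics/wrist9.png

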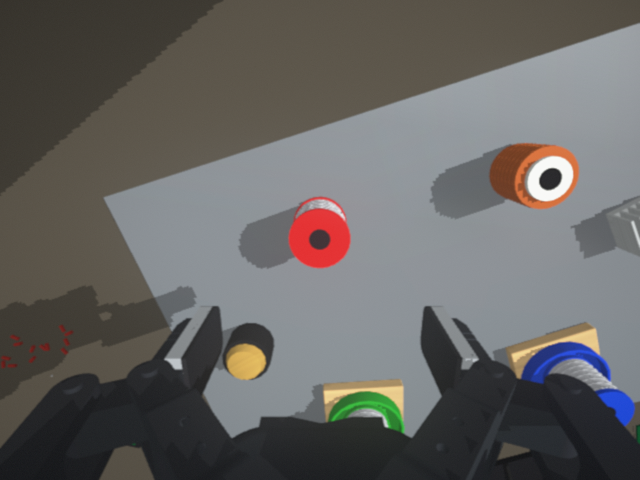

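The red spool is directly under the hand, hub (319,239). The copper reel at (545,177) and the pot at (248,350) are well clear.

Emit:
send_rows:
  motion:
    - {"x": 0, "y": -0.1, "z": 3, "rx": 0, "ry": 0, "rz": 0}
    - {"x": 0, "y": -0.1, "z": 7, "rx": 0, "ry": 0, "rz": 0}
    - {"x": 0, "y": -0.1, "z": 11, "rx": 0, "ry": 0, "rz": 0}
    - {"x": 0, "y": -0.1, "z": 13, "rx": 0, "ry": 0, "rz": 0}
    - {"x": 0, "y": -0.1, "z": 13.5, "rx": 0, "ry": 0, "rz": 0}
    - {"x": 0, "y": -0.1, "z": 13.5, "rx": 0, "ry": 0, "rz": 0}

```text
time_s: 21.95
tcp_pos: [0.446, -0.259, 0.0171]
orientation: [-0.001, 0.149, 0.989, 0.0]
contact_force: [0.6, -0.1, -0.3]
opening: 0.0856
gripper_force: 0.0
```

Emit:
send_rows:
  motion:
    - {"x": 0, "y": 0, "z": 0, "rx": 0, "ry": 0, "rz": 0}
    - {"x": 0, "y": 0, "z": 0, "rx": 0, "ry": 0, "rz": 0}
    - {"x": 0, "y": 0, "z": 0, "rx": 0, "ry": 0, "rz": 0}
    - {"x": 0, "y": 0, "z": 0, "rx": 0, "ry": 0, "rz": 0}
    - {"x": 0, "y": 0, "z": 0, "rx": 0, "ry": 0, "rz": 0}
    - {"x": 0, "y": 0, "z": 0, "rx": 0, "ry": 0, "rz": 0}
    - {"x": 0, "y": 0, "z": 0, "rx": 0, "ry": 0, "rz": 0}
    - {"x": 0, "y": 0, "z": 0, "rx": 0, "ry": 0, "rz": 0}
  gripper: 0

```text
time_s: 22.75
tcp_pos: [0.4465, -0.2597, 0.019]
orientation: [0.001, 0.149, 0.989, -0.0]
contact_force: [-0.7, 1.5, 9.9]
opening: 0.0449
gripper_force: 39.3
```

Emit:
send_rows:
  motion:
    - {"x": 0, "y": 0, "z": -2, "rx": 0, "ry": 0, "rz": 0}
    - {"x": 0, "y": 0, "z": -6, "rx": 0, "ry": 0, "rz": 0}
    - {"x": 0, "y": 0, "z": -10, "rx": 0, "ry": 0, "rz": 0}
    - {"x": -0.7, "y": 3, "z": -12, "rx": 0, "ry": 0, "rz": 0}
    - {"x": -1.7, "y": 7.3, "z": -12, "rx": 0, "ry": 0, "rz": 0}
    - {"x": -2.7, "y": 11.6, "z": -12, "rx": 0, "ry": 0, "rz": 0}
    - {"x": -3.7, "y": 15.9, "z": -12, "rx": 0, "ry": 0, "rz": 0}
    - {"x": -4.7, "y": 20.2, "z": -12, "rx": 0, "ry": 0, "rz": 0}
    - {"x": -5.7, "y": 24.5, "z": -12, "rx": 0, "ry": 0, "rz": 0}
    - {"x": -6.7, "y": 28.8, "z": -12, "rx": 0, "ry": 0, "rz": 0}
    - {"x": -7.7, "y": 33.1, "z": -12, "rx": 0, "ry": 0, "rz": 0}
    - {"x": -8.7, "y": 37.4, "z": -12, "rx": 0, "ry": 0, "rz": 0}

```text
time_s: 23.95
tcp_pos: [0.6401, 0.0742, 0.1386]
orientation: [0.0, 0.149, 0.989, 0.0]
contact_force: [0.7, -0.2, -1.6]
opening: 0.0451
gripper_force: 41.4
```

Emit:
send_rows:
  motion:
    - {"x": -0.4, "y": 2, "z": 0, "rx": 0, "ry": 0, "rz": 0}
    - {"x": -0.6, "y": 2.6, "z": 0, "rx": 0, "ry": 0, "rz": 0}
    - {"x": -0.6, "y": 2.6, "z": 0, "rx": 0, "ry": 0, "rz": 0}
    - {"x": -0.6, "y": 2.6, "z": 0, "rx": 0, "ry": 0, "rz": 0}
    - {"x": -0.6, "y": 2.6, "z": 0, "rx": 0, "ry": 0, "rz": 0}

```text
time_s: 24.45
tcp_pos: [0.6522, 0.0941, 0.1379]
orientation: [-0.0, 0.15, 0.989, -0.0]
contact_force: [-0.0, 0.1, -1.3]
opening: 0.0447
gripper_force: 41.5
```

```bash
python3 w.py wrist10
```

```text
24.45 [0.6522 0.0941 0.1379]
green spool (array([0.779 , 0.0593, 0.048 ]), [268, 369, 119, 54, 2255], 487) dish (array([ 0.8267, -0.1061,  0.026 ]), [149, 437, 58, 43, 1430], 278)
yellow spool (array([0.6343, 0.2637, 0.048 ]), [493, 90, 145, 111, 9293], 684) dish (array([0.6397, 0.2776, 0.026 ]), [493, 90, 145, 111, 9293], 4)
blue spool (array([0.7648, 0.3047, 0.048 ]), [634, 293, 6, 18, 66], 359) dish (array([ 0.6598, -0.0855,  0.026 ]), [59, 257, 113, 98, 5809], 12)
red spool (array([0.6507, 0.0959, 0.048 ]), [275, 191, 98, 102, 5824], 650) dish (array([0.6577, 0.0939, 0.026 ]), [275, 191, 98, 102, 5824], 10)
```

View pics/wrist10.png

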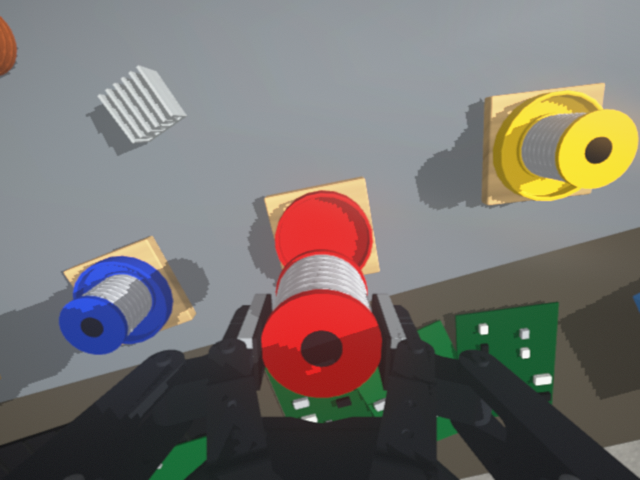

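The red dish is centred at (324,238), with the held red spool's hub at (321,348). Lowering.

Emit:
send_rows:
  motion:
    - {"x": -0.2, "y": 0.2, "z": 3, "rx": 0, "ry": 0, "rz": 0}
    - {"x": -0.2, "y": 0.2, "z": 6, "rx": 0, "ry": 0, "rz": 0}
    - {"x": -0.2, "y": 0.2, "z": 8.2, "rx": 0, "ry": 0, "rz": 0}
    - {"x": -0.2, "y": 0.2, "z": 9.2, "rx": 0, "ry": 0, "rz": 0}
    - {"x": -0.2, "y": 0.2, "z": 9.6, "rx": 0, "ry": 0, "rz": 0}
    - {"x": -0.2, "y": 0.2, "z": 9.8, "rx": 0, "ry": 0, "rz": 0}
    - {"x": -0.2, "y": 0.2, "z": 9.9, "rx": 0, "ry": 0, "rz": 0}
    - {"x": -0.2, "y": 0.2, "z": 10, "rx": 0, "ry": 0, "rz": 0}
    - {"x": -0.2, "y": 0.2, "z": 10.1, "rx": 0, "ry": 0, "rz": 0}
    - {"x": -0.2, "y": 0.2, "z": 10.15, "rx": 0, "ry": 0, "rz": 0}
    - {"x": -0.2, "y": 0.2, "z": 10.2, "rx": 0, "ry": 0, "rz": 0}
    - {"x": -0.2, "y": 0.2, "z": 10.2, "rx": 0, "ry": 0, "rz": 0}

```text
time_s: 25.7
tcp_pos: [0.6554, 0.0968, 0.0361]
orientation: [0.0, 0.149, 0.989, 0.0]
contact_force: [-1.0, 0.3, 3.9]
opening: 0.045
gripper_force: 42.2
```

Emit:
send_rows:
  motion:
    - {"x": 0, "y": 0, "z": 0, "rx": 0, "ry": 0, "rz": 0}
    - {"x": 0, "y": 0, "z": 0, "rx": 0, "ry": 0, "rz": 0}
    - {"x": 0, "y": 0, "z": 0, "rx": 0, "ry": 0, "rz": 0}
    - {"x": 0, "y": 0, "z": 0, "rx": 0, "ry": 0, "rz": 0}
    - {"x": 0, "y": 0, "z": 0, "rx": 0, "ry": 0, "rz": 0}
    - {"x": 0, "y": 0, "z": 0, "rx": 0, "ry": 0, "rz": 0}
    - {"x": 0, "y": 0, "z": -1, "rx": 0, "ry": 0, "rz": 0}
    - {"x": 0, "y": 0, "z": -4, "rx": 0, "ry": 0, "rz": 0}
    - {"x": 0, "y": 0, "z": -8, "rx": 0, "ry": 0, "rz": 0}
    - {"x": 0, "y": 0, "z": -12, "rx": 0, "ry": 0, "rz": 0}
    - {"x": 0, "y": 0, "z": -16, "rx": 0, "ry": 0, "rz": 0}
    - {"x": 0, "y": 0, "z": -16, "rx": 0, "ry": 0, "rz": 0}
  gripper: 1

```text
time_s: 26.9
tcp_pos: [0.6583, 0.0971, 0.2026]
orientation: [0.004, 0.149, 0.989, 0.001]
contact_force: [0.6, 0.3, -0.9]
opening: 0.0851
gripper_force: 0.0
```

```bash
python3 -c "
from h import *
import numpy as np
a=eyes.camera('wrist');b=eyes.camera('side')[130:410,60:480]
cv2.imwrite('pics/final.png',np.vstack([cv2.resize(a,(400,300)),cv2.resize(b,(400,267))]))"
```

```text
(no output)
```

View pics/final.png

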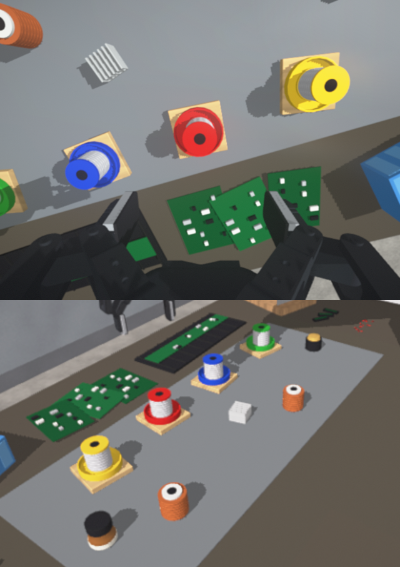

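All four spools stand upright in the dishes of their own colour: side view yellow (95,455), red (160,405), blue (213,368), green (262,335). The copper reels are where they were, and the arm is clear.

```bash
python3 -c "
from h import *
print(ticket.finish_job())"
```

```text
the job is handed in; nothing more can be done
None
```

All four spools are upright in the dishes of their own colour (green, yellow and blue first, red last), the copper reels were not touched, and the job was handed in at about 27 s; no verdict came back.

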